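Wind the feed stop on by exactly two turns

TASK

The fence of the small blue-and-aluminium feed stop has to go forward by exactly two turns of its screw. Swing the black clamp lever from locked fully over to released, then wind the crank with the red grip clockwise (seen from above): it has slack of unknown amount and turns freely at first, so feel for the point where the drive bites and turns heavily, and from that point make exactly two full turns, holding the grip lightly and never forcing it. Then swing the clamp lever fully back to locked and let go; leave alone the jar of screws and the tape measure that stand on the right of the bench.

Things in the scene. Friction and masses are not known exactly. Their poses are not given: they have to be found in the camera images.
- feed_stop: the feed stop, fixed to the bench: aluminium bed 130 x 320 mm, 20 mm high, with a blue gearbox (90 x 90 mm, top at 82 mm) at its -y end and a blue end block (90 x 34 mm, top at 75 mm) at its +y end, guide rods and a lead screw between. Origin: centre of the bed's underside, on the bench; x away from the robot across the bed, y along the rods, z up. Turned up to 0.3 rad about z.
- crank_axis (a point): the crank's upright turning axis above the gearbox (90 mm along -y from the feed stop's origin), given at half the height of the red grip, 124 mm above the bench. Clockwise seen from above is the forward direction.
- crank_grip (a point): centre of the red grip at the crank's end: a smooth upright cylinder, 24 mm in diameter, 44 mm tall (102 to 146 mm above the bench), 50 mm from the crank axis. It spins freely on its own pin, so a gripper can hold it with unchanging orientation while it goes round. Sideways the pin is rigid. A squeeze of about 25 N holds it; squeeze of both jaws and push together must stay under 100 N.
- crank: the crank with its grip; arm 16 mm wide, top 100 mm above the bench. Origin on the axis, 90 mm up; the grip lies at its -x. Starts at any angle, with 0.15 to 0.6 turn of slack forward (clockwise) before the drive bites. Going round takes under 1 N in the slack, about 13 N once it bites and all along after; nothing stops it at two turns. Turned back there is slack again (0.65 turn in all).
- fence_face (a point): middle of the top edge of the fence's wooden facing (124 x 10 x 55 mm), which looks to the feed stop's +y. The screw moves the fence 1 mm in +y of the feed stop per driven turn; it starts 47 to 48 mm from the feed stop's origin along its y and should end 2 mm further on.
- clamp (a joint): clamp lever angle: 0 = locked (lever points to the feed stop's -x, towards the robot), 1.4 = fully released (lever swung clockwise seen from above, pointing to the feed stop's +y). Stiff: it needs about 2 N at the handle and stays where it is left; firm stops at 0 and 1.4.
- clamp_axis (a point): the lever's upright turning axis on the end block (135 mm along +y from the feed stop's origin), given 106 mm above the bench.
- clamp_handle (a point): centre of the upright black round handle at the lever's end, 20 mm in diameter, 40 mm tall (83 to 123 mm above the bench), 75 mm from the lever's axis. The lever arm under it is 13 mm wide, its top 94 mm above the bench. It can be pushed sideways by a finger.
- screw_tub: clear jar of screws with a red lid, 65 mm in diameter, 86 mm tall, standing to the right; origin under its centre. To be left where it is.
- tape_measure: yellow tape measure standing on its edge, 38 x 106 x 68 mm, to the right; origin under its centre. To be left where it is.

How it is judged:
By the outcome, as a careful person would: the job done as asked, in the order asked, and still so for the second after the job is handed in, with the robot touching nothing.
It also fails if it takes over 72 s, if anything falls off the work surface, if the arm or the gripper's body presses on something with over 40 N, if the wrist force passes 120 N, or if a joint passes its speed limit or range.

ROBOT

A 6-joint arm with a two-finger parallel gripper is mounted at the origin on a cart in front of the work surface, level with it; the furniture and walls round the work are solid. World frame = base frame: x ahead of the robot, y to its left, z up, the work surface at z = 0. Lengths are in m, angles in degrees, forces in N, time in s.
With the tool pointing down it reaches from about 0.25 to 0.725 m from the base axis. Payload 9.7 kg.
Tool frame: the origin (TCP) lies midway between the tips of the shut fingers; the grasp point (between the pads) lies 19 mm behind it (bot.pinch_z is the distance from the TCP to the grasp point, in m); z points along the fingers, y is the line along which they close (so a half turn about z gives the same grasp; the last joint's range is limited). The gripper opens to 85 mm and grips with 20 to 120 N. Pads are 22 mm wide; open, the fingers measure 114 mm over their backs; the gripper's body (76 mm by 85 mm) begins 54 mm behind the grasp point. The pads swing forward as they close: fully open they stand 13 mm farther back than shut.
Start: joints at [68.64, 4.979, 10.078, 95.1, 0, 90], TCP at [0.2, 0.512, 0.231] pointing down, gripper open.
Joint ranges: [-179.16, 179.16], [-48.56, 103.87], [-65.8, 70.77], [-126.05, 130.52], [-82.76, 87.17], [-180, 180]. Speed limits (degrees/s): [127.2, 127.2, 147.25, 180, 180, 180].

INTERFACE

Orientations are given as [roll, pitch, yaw] about the fixed x, y, z axes, in that order (R = Rz(yaw) Ry(pitch) Rx(roll)).
In Python, from workcell import sensors, camera, camera_params, ticket, bot gives the robot as it stands.
- The arm moves only by the shell command python3 -m jog 'ROWS' [FORCE]. ROWS is JSON, a list that holds one entry, the list of rows, each a list of 5 numbers: the shift along the world's x, y, z in units of 50 mm (1.0 is 50 mm), then the turn about the world's z in units of 5 degrees (1.0 is 5 degrees), then the opening, from 0 (shut) to 1 (fully open). In form: [[[tx, ty, tz, yaw, grip], ...]]. A call has 1 to 8 rows; each row shifts and turns the commanded pose from where the row before left it; what a row does not reach is not made up. A row lasts 1/10 s, in which the tool goes at most 50 mm and 8.59 degrees, less where a joint would pass 70% of its speed; a pose out of reach is approached as far as the arm can. A call is refused whole if a number of a shift passes 1 or a number of a turn 1, either way. A call with a gripper value outside its range is refused whole. The fingers move at their own pace and stop on an object; FORCE is the grip in N (left out, the last holds). Time passes only in rows, so rows that do not move let the fingers close. It gives the time, the measured TCP pose, the force, the opening and the grip force at its end, in the units of the state.
- sensors.get_obs(): the state, without advancing time (a new reading comes with each control period).
- camera(name): name is "scene" or "side" or "wrist"; returns the picture (480x640x3 uint8, blue, green, red); there is no depth.
- camera_params(name): a dict with "fx", "fy", "cx", "cy" (pixels), "k1" (the pictures are not rectified: a ray, as slopes to the right and down, at radius r is drawn at 1 + k1 r^2 times it, then the intrinsics apply), "T" (4x4, takes a point from camera to world coordinates); the wrist camera has in their place "tool_from_camera" (4x4, takes a point from camera to tool coordinates, whose origin is the TCP and whose axes are the flange's). Camera axes: x right, y down, z forward; pixel columns grow to the right and rows downward; lengths in m; the calibration is good to about 2 mm. A picture is of the moment at which its call begins: read the wrist's pose just before it. camera_params takes no time and is no camera call.
- ticket.job_done(): hands the job in; it is judged then, once.
The state is a dict: "time": time; "q": joint angles; "qd": joint speeds; "joint_efforts": joint torques, N m; "ee_pos": TCP position; "tcp_rot": TCP orientation; "wrist_force": force on the tool from outside, world axes, zero at the start; "torque": the same for the moment, N m; "opening": finger opening in m; "grasp_force": force on a finger pad.
Only numpy, scipy, OpenCV 4.12 (cv2) and the standard library are available. Lean on these libraries where they do the work, as an engineer would, in place of code of your own. Each camera call takes 0.05 s, during which the arm holds its last target. There are 200 camera calls.

## Working session

There is one attempt and no reset: what is moved stays moved. The work goes in short steps, Python scripts to look and compute and a shell command to move; the robot and the scene stay as the last step left them, time stands still between calls to the robot, and variables do not carry over. Pictures are saved under pics/ and viewed, at most 10 in all, crops included, and the job is handed in when it is done.

```bash
ls; mkdir -p pics; python3 - <<'E'
from workcell import sensors, camera, camera_params, bot
import cv2, numpy as np
o=sensors.get_obs(); print(o, bot.pinch_z)
for n in ("scene","side"):
    im=camera(n); cv2.imwrite(f"pics/{n}0.png",im); p=camera_params(n); print(n,{k:np.round(v,3).tolist() for k,v in p.items()})
print(np.round(camera_params("wrist")["tool_from_camera"],4))
E
```

```text
pics
{'time': 0.0, 'q': array([6.86428750e+01, 5.01057903e+00, 1.00340181e+01, 9.51000211e+01,
       1.67828549e-03, 9.00002527e+01]), 'qd': array([-0.0428828 ,  0.10473286,  0.04567302,  0.01080917,  0.08689355,
       -0.05451337]), 'joint_efforts': array([ 6.99354077e-04, -5.20389247e+01,  4.64805365e+01,  1.63795991e-02,
        3.71464216e-05, -2.11090179e-05]), 'ee_pos': array([0.2002052 , 0.51201381, 0.23058417]), 'tcp_rot': array([-1.79923418e+02, -1.67794630e-03,  1.58642620e+02]), 'wrist_force': array([-0.21831972, -0.37778575, -0.66475059]), 'torque': array([-0.01161146, -0.00449989,  0.0172922 ]), 'grasp_force': 0.0, 'opening': 0.08529254227380127} 0.0187
scene {'fx': 520.326, 'fy': 520.326, 'cx': 318.19, 'cy': 236.289, 'k1': -0.115, 'T': [[0.583, -0.526, 0.619, -0.142], [-0.812, -0.375, 0.447, -0.532], [-0.003, -0.763, -0.646, 0.799], [0.0, 0.0, 0.0, 1.0]]}
side {'fx': 480.69, 'fy': 480.69, 'cx': 321.12, 'cy': 236.225, 'k1': -0.102, 'T': [[-1.0, 0.0, -0.03, 0.54], [0.027, 0.43, -0.902, 0.832], [0.013, -0.903, -0.43, 0.504], [0.0, 0.0, 0.0, 1.0]]}
[[-5.000e-04 -9.647e-01 -2.632e-01  6.590e-02]
 [ 1.000e+00 -8.000e-04  1.200e-03  4.000e-04]
 [-1.300e-03 -2.632e-01  9.647e-01 -1.434e-01]
 [ 0.000e+00  0.000e+00  0.000e+00  1.000e+00]]
```

View pics/scene0.png

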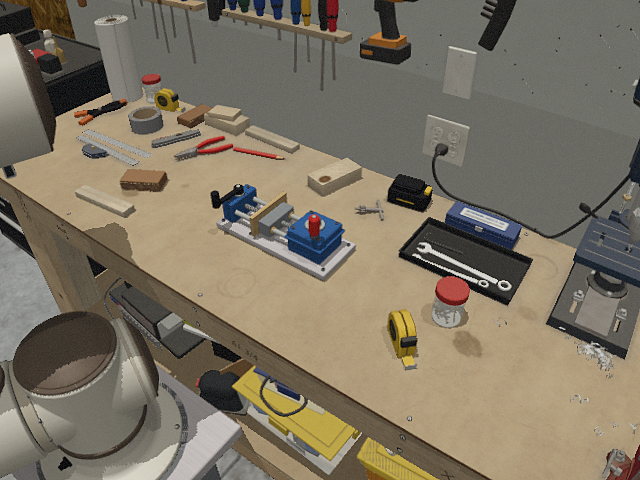

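View pics/side0.png

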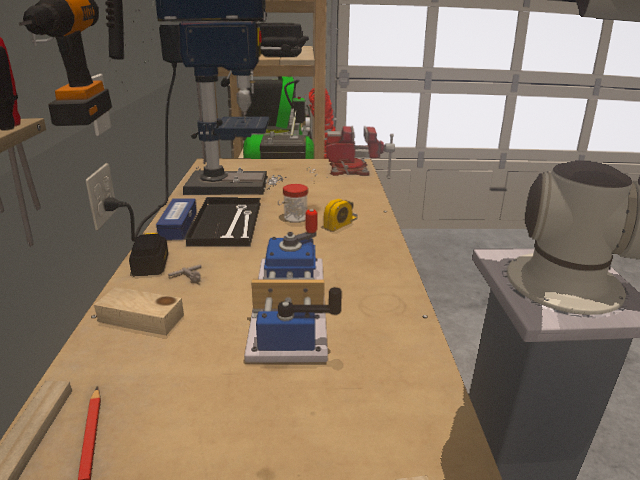

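The scene view shows the red grip at about (314,226), the black lever handle at (215,198) and the lever axis at about (238,190). The side view shows the grip at (311,221), the handle at (335,300) and the lever hub at (285,308). The jar and the tape measure are on the right.

```bash
cat > h.py <<'E'
import cv2, numpy as np
from workcell import sensors, camera, camera_params
from scipy.spatial.transform import Rotation as R
def cam(n):
    p=camera_params(n)
    if n=="wrist":
        o=sensors.get_obs(); T=np.eye(4); T[:3,:3]=R.from_euler('xyz',o['tcp_rot'],degrees=True).as_matrix(); T[:3,3]=o['ee_pos']
        p['T']=T@p['tool_from_camera']
    return p
def ray(p,uv):
    K=np.array([[p['fx'],0,p['cx']],[0,p['fy'],p['cy']],[0,0,1]])
    a=cv2.undistortPoints(np.array([[uv]],float),K,np.array([p['k1'],0,0,0,0]))[0,0]
    T=np.asarray(p['T']); return T[:3,3],T[:3,:3]@np.array([a[0],a[1],1])
def plane(p,uv,z):
    c,d=ray(p,uv); return c+d*(z-c[2])/d[2]
def tri(rs):
    A=0;b=0
    for c,d in rs:
        d=d/np.linalg.norm(d); M=np.eye(3)-np.outer(d,d); A=A+M; b=b+M@c
    x=np.linalg.solve(A,b); return x,[float(np.linalg.norm(np.cross(x-c,d/np.linalg.norm(d)))) for c,d in rs]
def blobs(m,box,amin=15):
    x0,y0,x1,y1=box; mm=np.zeros_like(m); mm[y0:y1,x0:x1]=m[y0:y1,x0:x1]
    n,l,s,c=cv2.connectedComponentsWithStats(mm.astype(np.uint8))
    return [(c[i].round(1).tolist(),s[i].tolist()) for i in range(1,n) if s[i][4]>=amin]
def red(im):
    h=cv2.cvtColor(im,cv2.COLOR_BGR2HSV); return ((h[...,0]<8)|(h[...,0]>172))&(h[...,1]>150)&(h[...,2]>70)
def blue(im):
    h=cv2.cvtColor(im,cv2.COLOR_BGR2HSV); return (abs(h[...,0].astype(int)-108)<12)&(h[...,1]>120)&(h[...,2]>50)
def black(im): return im.max(2)<60
E
python3 - <<'E'
from h import *
S=cv2.imread("pics/scene0.png");D=cv2.imread("pics/side0.png")
bs=blobs(red(S),(300,205,330,250));bd=blobs(red(D),(300,200,325,240));print(bs,bd)
print(tri([ray(cam("scene"),bs[0][0]),ray(cam("side"),bd[0][0])]))
ks=blobs(black(S),(205,180,250,215));kd=blobs(black(D),(270,280,350,325));print(ks,kd)
print('blue',blobs(blue(S),(215,180,350,265)),blobs(blue(D),(250,230,325,355)))
print('handle by plane', plane(cam("scene"),(215.5,199),.103),plane(cam("side"),(335.5,300.5),.103), tri([ray(cam("scene"),(215.5,199)),ray(cam("side"),(335.5,300.5))]))
a=cv2.resize(S[175:285,200:365],None,fx=4,fy=4);b=cv2.resize(D[225:365,240:350],None,fx=4,fy=4)
cv2.imwrite("pics/c1.png",a)
E
```

```text
[([313.8, 225.3], [309, 215, 11, 21, 197])] [([311.0, 221.0], [306, 210, 11, 23, 238])]
(array([ 0.53093196, -0.03610328,  0.1228675 ]), [0.0010128389014284638, 0.001012838901428449])
[([225.0, 196.0], [211, 184, 33, 24, 301])] [([311.9, 306.6], [278, 288, 63, 30, 599])]
blue [([238.9, 203.5], [222, 184, 35, 38, 597]), ([314.3, 238.8], [285, 212, 59, 52, 1618])] [([288.5, 251.4], [267, 238, 48, 30, 562]), ([282.5, 266.8], [265, 264, 41, 5, 50]), ([280.1, 319.3], [257, 312, 57, 12, 360])]
handle by plane [0.49644774 0.21688328 0.103     ] [0.49660348 0.21714524 0.103     ] (array([0.49657395, 0.21700177, 0.10289222]), [2.2234827075043697e-05, 2.2234827074980573e-05])
```

View pics/c1.png

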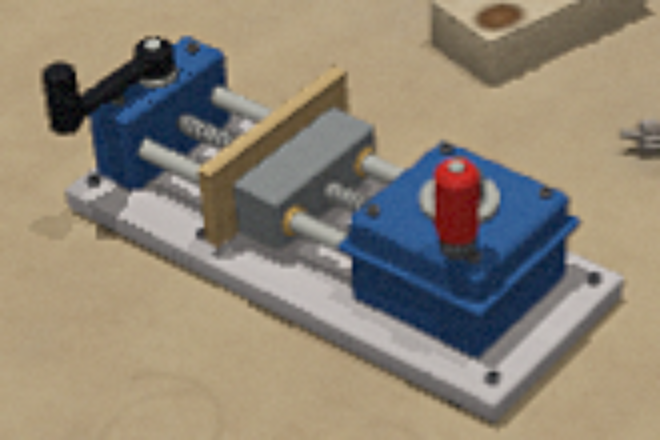

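The crop shows the lever hub at scene pixel (238,189), and the bed's top corners at about (217,223), (325,278) and (355.5,245). The crank arm is hidden under the grip and points roughly along the camera's line of sight.

```bash
python3 - <<'E'
from h import *
p=cam("scene")
L,F,Rr=[plane(p,u,.02) for u in ((217,223),(325,277.5),(355.5,245))]
print(L,F,Rr,np.linalg.norm(L-F),np.linalg.norm(Rr-F))
y=(L-F);yaw=np.degrees(np.arctan2(-y[0],y[1]));print('yaw',yaw)
c=(L+Rr)/2;print('centre',c)
hub=plane(p,(238,189),.106); h2=plane(cam("side"),(285,307),.106);print('hub',hub,h2,tri([ray(p,(238,188)),ray(cam("side"),(285,306))]))
for yw in (yaw,):
  t=np.radians(yw);Y=np.array([-np.sin(t),np.cos(t),0]);X=np.array([np.cos(t),np.sin(t),0])
  ax=c-0.09*Y;cl=c+.135*Y;print('crank axis',ax,'clamp',cl,'handle pred',cl-.075*X, 'grip dist',np.linalg.norm((ax-[.531,-.0361,0])[:2]))
E
```

```text
[0.50394092 0.2339886  0.02      ] [ 0.50329763 -0.08370461  0.02      ] [ 0.6292479  -0.08001087  0.02      ] 0.3176938630322922 0.1260044217424399
yaw -0.11601572447493413
centre [0.56659441 0.07698887 0.02      ]
hub [0.55256436 0.19839078 0.106     ] [0.57223941 0.2386315  0.106     ] (array([0.57205863, 0.21654347, 0.09181876]), [0.0016734524545066294, 0.0016734524545068132])
crank axis [ 0.56641217 -0.01301095  0.02      ] clamp [0.56686777 0.21198859 0.02      ] handle pred [0.49186792 0.21214045 0.02      ] grip dist 0.04227441714028177
```

```bash
python3 -m jog '[[[0.55,-0.55,0,-1,1],[0.6,-0.6,0,-1,1],[0.6,-0.6,0,-1,1],[0.6,-0.6,0,-1,0.6],[0.6,-0.6,0,0,0.6],[0.6,-0.6,0,0,0.6],[0.6,-0.6,0,0,0.6],[0.6,-0.6,0,0,0.6]]]' 20; python3 -m jog '[[[0.4,-0.4,0,0,0.6],[0.3,-0.3,0,0,0.6],[0,0,0,0,0.6]]]'; python3 - <<'E'
from h import *
o=sensors.get_obs();print(o['ee_pos'],o['tcp_rot'],o['wrist_force'])
p=cam("wrist");im=camera("wrist");cv2.imwrite("pics/w1.png",im)
np.save("w1T.npy",p['T']); print(p['fx'],p['k1'])
print(blobs(red(im),(0,0,640,480)))
E
```

```text
time: 0.9
ee_pos: [0.4387, 0.2732, 0.2311]
tcp_rot: [-180.0, -0.0, 138.6]
wrist_force: [-0.3, 0.8, 0.2]
opening: 0.051
grasp_force: 0.0
time: 1.2
ee_pos: [0.4741, 0.238, 0.2306]
tcp_rot: [-179.9, -0.0, 138.5]
wrist_force: [-0.2, 0.4, 0.5]
opening: 0.0512
grasp_force: 0.0
[0.474082   0.2379575  0.23059874] [-1.79937680e+02 -1.42616601e-03  1.38473668e+02] [-0.21475081  0.40677927  0.48933944]
331.32533619899584 -0.011536920371534191
[([601.9, 329.0], [561, 286, 79, 86, 1279]), ([151.5, 448.3], [130, 433, 40, 40, 526])]
```

View pics/w1.png

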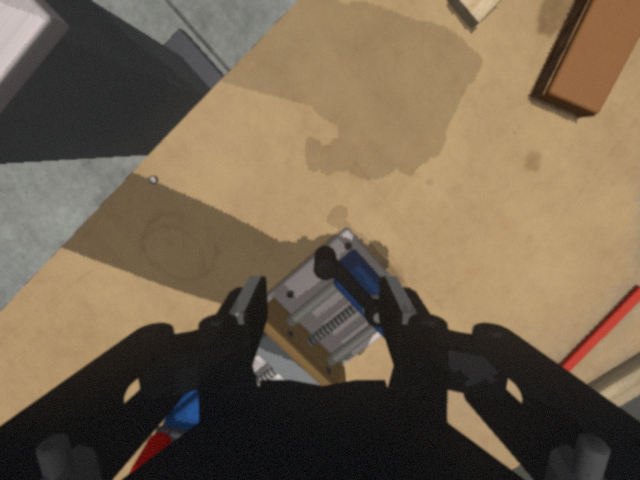

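The wrist view shows the handle top at about (325,262), the bed's +y corner at (347,229), and the lever running to lower right.

```bash
python3 - <<'E'
from h import *
p=camera_params("wrist");p['T']=np.load("w1T.npy");im=cv2.imread("pics/w1.png")
print('handle top',plane(p,(325,260),.123),'tri3',tri([ray(cam("scene"),(215.5,199)),ray(cam("side"),(335.5,300.5))])[0])
print('corner',plane(p,(347,229),.02))
# bed edge toward robot: line from corner to lower left
print('edge pt',plane(p,(268,297),.02), 'hub', plane(p,(374,310),.1))
E
```

```text
handle top [0.49311929 0.22464821 0.123     ] tri3 [0.49657395 0.21700177 0.10289222]
corner [0.51003692 0.24307354 0.02      ]
edge pt [0.51117956 0.12093347 0.02      ] hub [0.56535883 0.2208582  0.1       ]
```

```bash
python3 -m jog '[[[0.43,-0.4,-0.5,0,0.6],[0,0,-0.8,0,0.6],[0,0,-0.7,0,0.6],[0,0,-0.54,0,0.6],[0,0,0,0,0.2],[0,0,0,0,0.1],[0,0,0,0,0.1],[0,0,0,0,0.1]]]' 20
```

```text
time: 2.05
ee_pos: [0.4948, 0.2212, 0.1056]
tcp_rot: [179.8, -0.0, 138.7]
wrist_force: [1.8, 6.2, -8.9]
opening: 0.0187
grasp_force: 23.4
```

```bash
python3 -m jog '[[[0.02,0.26,0,0,0.1],[0.07,0.25,0,0,0.1],[0.11,0.24,0,0,0.1],[0.15,0.21,0,0,0.1],[0.18,0.18,0,0,0.1],[0.21,0.15,0,0,0.1],[0.24,0.11,0,0,0.1],[0.26,0.07,0,0,0.1]]]'; python3 -m jog '[[[0.06,0.01,0,0,0.1],[0,0,0,0,0.1]]]'
```

```text
time: 2.85
ee_pos: [0.5561, 0.2942, 0.106]
tcp_rot: [-180.0, -0.0, 138.7]
wrist_force: [-4.8, -7.1, 0.1]
opening: 0.0193
grasp_force: 23.6
time: 3.05
ee_pos: [0.5585, 0.2944, 0.1059]
tcp_rot: [-180.0, -0.1, 138.7]
wrist_force: [-7.6, -2.3, 1.9]
opening: 0.019
grasp_force: 23.7
```

```bash
python3 -m jog '[[[0.06,0,0,0,0.1],[0,0,0,0,0.1],[0,0,0,0,0.1]]]'
```

```text
time: 3.35
ee_pos: [0.5589, 0.2945, 0.1058]
tcp_rot: [-179.8, -0.3, 138.7]
wrist_force: [-20.7, -1.3, 6.1]
opening: 0.0186
grasp_force: 24.3
```

```bash
python3 -m jog '[[[-0.08,0,0,0,0.1],[0,0,0,0,0.6],[0,0,0,0,0.6],[0,0,0.4,0,0.6],[0,0,0.8,0,0.6],[0,0,0.8,0,0.6],[0,-0.5,0,0,0.6],[0,-0.9,0,0,0.6]]]'; python3 -m jog '[[[-0.1,-0.9,0,0,0.6],[-0.1,-0.9,0,0,0.6],[-0.1,-0.9,0,0,0.6],[-0.1,-0.9,0,0,0.6],[-0.1,-0.9,0,0,0.6],[0,-0.5,0,0,0.6],[0,0,0,0,0.6],[0,0,0,0,0.6]]]'
python3 - <<'E'
from h import *
p=cam("wrist");o=sensors.get_obs();print(o['ee_pos'],o['q'],p['T'][:3,3]);im=camera("wrist");cv2.imwrite("pics/w2.png",im);np.save("w2T.npy",p['T'])
for b in blobs(red(im),(0,0,640,480)): print(b,plane(p,b[0],.13),plane(p,b[0],.146))
S=camera("scene");cv2.imwrite("pics/scene1.png",S)
E
```

```text
time: 4.15
ee_pos: [0.5592, 0.2253, 0.2061]
tcp_rot: [179.8, 0.1, 138.8]
wrist_force: [0.2, -0.5, -1.2]
opening: 0.0511
grasp_force: 0.0
time: 4.95
ee_pos: [0.5336, -0.0267, 0.2048]
tcp_rot: [179.9, 0.0, 138.6]
wrist_force: [-0.0, -0.1, -1.1]
opening: 0.0513
grasp_force: 0.0
[ 0.53364429 -0.02669308  0.20482779] [-2.87225003e+00  2.27015768e+00  4.28936343e+00  9.19571672e+01
  1.62751735e-02  3.85776504e+01] [0.48429551 0.0174051  0.34818506]
([312.1, 249.9], [294, 228, 35, 46, 1080]) [ 0.53248937 -0.0341835   0.13      ] [ 0.52895521 -0.03040039  0.146     ]
([136.3, 459.8], [117, 442, 36, 36, 544]) [ 0.57253421 -0.27023479  0.13      ] [ 0.56606347 -0.24914151  0.146     ]
```

View pics/w2.png

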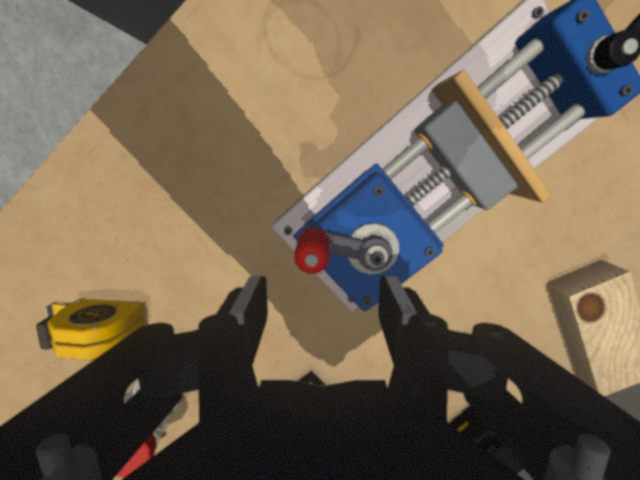

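View pics/scene1.png

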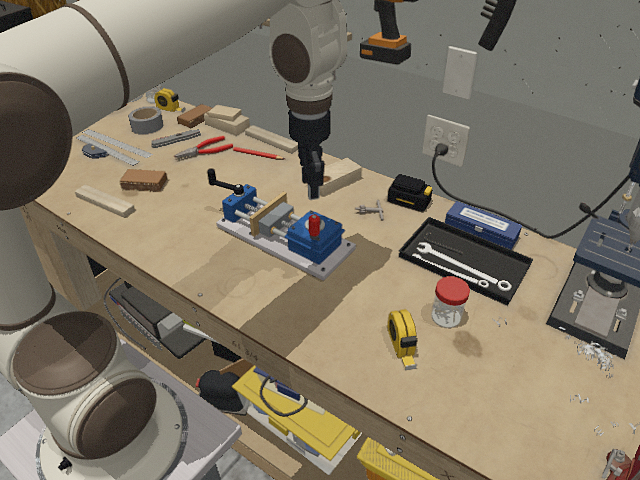

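The wrist view shows the grip top at (311,261), the crank hub at (376,257) and the lead screw running to upper right. The scene view shows the lever swung to +y, with handle at (212,177), so it is released.

```bash
python3 - <<'E'
from h import *
p=camera_params("wrist");p['T']=np.load("w2T.npy")
g=plane(p,(311,261),.146);print('grip',g)
for z in (.1,.106,.112): h=plane(p,(376,257),z);print('hub',z,h,np.linalg.norm((g-h)[:2]))
# lead screw / rods direction; bed corners
print(plane(p,(274,226),.02),plane(p,(546,-3),.02), 'clamp hub',plane(p,(610,52),.1))
E
```

```text
grip [ 0.53408459 -0.03596835  0.146     ]
hub 0.1 [ 0.5770269  -0.00736255  0.1       ] 0.05159780633757803
hub 0.106 [ 0.57478507 -0.00676378  0.106     ] 0.05009427112632774
hub 0.112 [ 0.57254324 -0.00616501  0.112     ] 0.04865497942183093
[ 0.51203741 -0.07217432  0.02      ] [0.52007489 0.24565411 0.02      ] clamp hub [0.56854804 0.20590944 0.1       ]
```

```bash
python3 -m jog '[[[-0.03,-0.19,-0.5,0,0.6],[0,0,-0.8,0,0.6],[0,0,-0.6,0,0.6],[0,0,0,0,0.25],[0,0,0,0,0.2],[0,0,0,0,0.2],[0,0,0,0,0.2]]]' 25
```

```text
time: 5.75
ee_pos: [0.5323, -0.0354, 0.1103]
tcp_rot: [180.0, 0.0, 138.7]
wrist_force: [0.0, 1.4, -6.1]
opening: 0.0232
grasp_force: 25.7
```

```bash
python3 -m jog '[[[-0.05,0.07,0,0,0.2],[-0.04,0.08,0,0,0.2],[0,0,0,0,0.2]]]' 25; python3 -m jog '[[[-0.034,0.08,0,0,0.2],[-0.03,0.08,0,0,0.2],[0,0,0,0,0.2]]]';python3 -m jog '[[[-0.02,0.085,0,0,0.2],[-0.016,0.085,0,0,0.2],[0,0,0,0,0.2]]]'; python3 -m jog '[[[-0.002,0.087,0,0,0.2],[-0.002,0.088,0,0,0.2],[0,0,0,0,0.2]]]'
```

```text
time: 6.05
ee_pos: [0.5276, -0.0277, 0.11]
tcp_rot: [179.9, 0.1, 138.7]
wrist_force: [2.4, 2.4, -3.8]
opening: 0.0231
grasp_force: 25.9
time: 6.35
ee_pos: [0.5246, -0.0197, 0.1099]
tcp_rot: [179.9, 0.1, 138.7]
wrist_force: [5.0, 2.1, -0.8]
opening: 0.0232
grasp_force: 26.1
time: 6.65
ee_pos: [0.523, -0.0112, 0.1098]
tcp_rot: [179.9, 0.1, 138.7]
wrist_force: [5.6, 1.3, -1.6]
opening: 0.0233
grasp_force: 26.1
time: 6.95
ee_pos: [0.5228, -0.0026, 0.1098]
tcp_rot: [179.9, 0.1, 138.7]
wrist_force: [6.1, 0.3, -2.3]
opening: 0.0231
grasp_force: 26.1
```

```bash
f(){ grep -E "ee_pos|wrist_f" | tr '\n' ' '; echo; }
python3 -m jog '[[[0.024,0.086,0,0,0.2],[0,0,0,0,0.2]]]' |f
python3 -m jog '[[[0.014,0.086,0,0,0.2],[0,0,0,0,0.2]]]' |f
python3 -m jog '[[[0.028,0.082,0,0,0.2],[0,0,0,0,0.2]]]' |f
python3 -m jog '[[[0.028,0.082,0,0,0.2],[0,0,0,0,0.2]]]' |f
python3 -m jog '[[[0.042,0.076,0,0,0.2],[0,0,0,0,0.2]]]' |f
python3 -m jog '[[[0.042,0.076,0,0,0.2],[0,0,0,0,0.2]]]' |f
python3 -m jog '[[[0.055,0.068,0,0,0.2],[0,0,0,0,0.2]]]' |f
python3 -m jog '[[[0.055,0.068,0,0,0.2],[0,0,0,0,0.2]]]' |f
```

```text
ee_pos: [0.5235, 0.0017, 0.1097] wrist_force: [2.5, 0.1, 0.8] 
ee_pos: [0.5243, 0.0059, 0.1097] wrist_force: [3.8, -0.5, 2.6] 
ee_pos: [0.5255, 0.0101, 0.1095] wrist_force: [1.2, -0.6, 3.9] 
ee_pos: [0.5271, 0.0141, 0.1095] wrist_force: [2.6, 0.6, 3.8] 
ee_pos: [0.5291, 0.018, 0.1095] wrist_force: [0.5, -0.2, 5.9] 
ee_pos: [0.5313, 0.0218, 0.1094] wrist_force: [1.6, -0.7, 4.5] 
ee_pos: [0.5339, 0.0252, 0.1094] wrist_force: [0.2, -0.4, 5.7] 
ee_pos: [0.5368, 0.0285, 0.1094] wrist_force: [1.4, -1.6, 4.7]
```

```bash
f(){ grep -E "ee_pos|wrist_f" | tr '\n' ' '; echo; }
python3 -m jog '[[[0.066,0.057,0,0,0.2],[0,0,0,0,0.2]]]' |f
python3 -m jog '[[[0.066,0.057,0,0,0.2],[0,0,0,0,0.2]]]' |f
python3 -m jog '[[[0.075,0.045,0,0,0.2],[0,0,0,0,0.2]]]' |f
python3 -m jog '[[[0.075,0.045,0,0,0.2],[0,0,0,0,0.2]]]' |f
python3 -m jog '[[[0.081,0.031,0,0,0.2],[0,0,0,0,0.2]]]' |f
python3 -m jog '[[[0.081,0.031,0,0,0.2],[0,0,0,0,0.2]]]' |f
python3 -m jog '[[[0.086,0.017,0,0,0.2],[0,0,0,0,0.2]]]' |f
python3 -m jog '[[[0.086,0.017,0,0,0.2],[0,0,0,0,0.2]]]' |f
```

```text
ee_pos: [0.54, 0.0315, 0.1095] wrist_force: [0.5, -0.7, 6.7] 
ee_pos: [0.5434, 0.0342, 0.1094] wrist_force: [0.1, -1.1, 6.5] 
ee_pos: [0.547, 0.0366, 0.1094] wrist_force: [-0.3, 0.2, 5.8] 
ee_pos: [0.5508, 0.0387, 0.1094] wrist_force: [1.1, -0.3, 6.2] 
ee_pos: [0.5548, 0.0404, 0.1095] wrist_force: [-0.3, 0.7, 5.9] 
ee_pos: [0.5589, 0.0418, 0.1095] wrist_force: [1.2, 0.4, 6.9] 
ee_pos: [0.5632, 0.0428, 0.1095] wrist_force: [-0.2, 1.5, 6.8] 
ee_pos: [0.5675, 0.0435, 0.1095] wrist_force: [0.8, 1.0, 7.6]
```

```bash
f(){ grep -E "ee_pos|wrist_f" | tr '\n' ' '; echo; }
python3 -m jog '[[[0.087,0.002,0,0,0.2],[0,0,0,0,0.2]]]' |f
python3 -m jog '[[[0.087,0.002,0,0,0.2],[0,0,0,0,0.2]]]' |f
python3 -m jog '[[[0.086,-0.014,0,0,0.2],[0,0,0,0,0.2]]]' |f
python3 -m jog '[[[0.086,-0.014,0,0,0.2],[0,0,0,0,0.2]]]' |f
python3 -m jog '[[[0.082,-0.028,0,0,0.2],[0,0,0,0,0.2]]]' |f
python3 -m jog '[[[0.082,-0.028,0,0,0.2],[0,0,0,0,0.2]]]' |f
python3 -m jog '[[[0.076,-0.042,0,0,0.2],[0,0,0,0,0.2]]]' |f
python3 -m jog '[[[0.076,-0.042,0,0,0.2],[0,0,0,0,0.2]]]' |f
```

```text
ee_pos: [0.5719, 0.0437, 0.1096] wrist_force: [0.3, 1.8, 7.2] 
ee_pos: [0.5762, 0.0436, 0.1095] wrist_force: [-0.3, 0.2, 7.2] 
ee_pos: [0.5806, 0.0431, 0.1095] wrist_force: [0.8, 1.7, 5.7] 
ee_pos: [0.5849, 0.0423, 0.1096] wrist_force: [0.8, 0.2, 6.7] 
ee_pos: [0.589, 0.041, 0.1096] wrist_force: [1.5, 1.3, 6.3] 
ee_pos: [0.5931, 0.0395, 0.1096] wrist_force: [1.4, 0.2, 6.8] 
ee_pos: [0.5961, 0.038, 0.1095] wrist_force: [-2.6, 2.9, 9.2] 
ee_pos: [0.5988, 0.0365, 0.1093] wrist_force: [-8.0, 6.9, 10.2]
```

```bash
f(){ grep -E "ee_pos|wrist_f|grasp" | tr '\n' ' '; echo; }
python3 -m jog '[[[0.068,-0.055,0,0,0.2],[0,0,0,0,0.2]]]' |f
python3 -m jog '[[[0.068,-0.055,0,0,0.2],[0,0,0,0,0.2]]]' |f
python3 -m jog '[[[0.057,-0.066,0,0,0.2],[0.057,-0.066,0,0,0.2]]]' |f
python3 -m jog '[[[0.045,-0.075,0,0,0.2],[0.045,-0.075,0,0,0.2]]]' |f
python3 -m jog '[[[0.031,-0.081,0,0,0.2],[0.031,-0.081,0,0,0.2]]]' |f
python3 -m jog '[[[0,0,0,0,0.2]]]' |f
python3 -m jog '[[[0,0,0,0,0.2]]]' |f
```

```text
ee_pos: [0.6023, 0.0342, 0.1094] wrist_force: [-6.7, 9.3, 10.9] grasp_force: 27.3 
ee_pos: [0.6058, 0.0315, 0.1094] wrist_force: [-7.3, 8.8, 10.3] grasp_force: 27.3 
ee_pos: [0.6116, 0.0255, 0.1095] wrist_force: [-5.6, 10.1, 8.7] grasp_force: 27.2 
ee_pos: [0.6166, 0.0183, 0.1095] wrist_force: [-3.9, 13.1, 8.9] grasp_force: 27.0 
ee_pos: [0.6202, 0.0103, 0.1096] wrist_force: [-0.8, 13.5, 6.8] grasp_force: 27.0 
ee_pos: [0.6204, 0.0098, 0.1095] wrist_force: [-1.3, 11.4, 7.5] grasp_force: 27.0 
ee_pos: [0.6204, 0.0099, 0.1096] wrist_force: [-0.1, 11.5, 6.8] grasp_force: 27.0
```

```bash
f(){ grep -E "time|ee_pos|wrist_f|grasp" | tr '\n' ' '; echo; }
python3 -m jog '[[[0.017,-0.086,0,0,0.2],[0.017,-0.086,0,0,0.2],[0.004,-0.174,0,0,0.2],[-0.028,-0.172,0,0,0.2]]]' |f
python3 -m jog '[[[-0.056,-0.164,0,0,0.2],[-0.084,-0.152,0,0,0.2],[-0.11,-0.136,0,0,0.2]]]' |f
python3 -m jog '[[[-0.132,-0.114,0,0,0.2],[-0.15,-0.09,0,0,0.2],[-0.162,-0.062,0,0,0.2],[-0.172,-0.034,0,0,0.2]]]' |f
python3 -m jog '[[[0,0,0,0,0.2],[0,0,0,0,0.2]]]' |f
```

```text
time: 13.35 ee_pos: [0.6222, -0.0157, 0.1097] wrist_force: [6.0, 12.2, 4.4] grasp_force: 26.8 
time: 13.65 ee_pos: [0.6106, -0.0394, 0.1099] wrist_force: [10.7, 8.9, 2.7] grasp_force: 26.7 
time: 14.05 ee_pos: [0.5801, -0.0559, 0.11] wrist_force: [13.0, 0.9, 1.0] grasp_force: 26.6 
time: 14.25 ee_pos: [0.5793, -0.056, 0.1098] wrist_force: [8.0, -0.8, 2.7] grasp_force: 26.6
```

```bash
f(){ grep -E "time|ee_pos|wrist_f|grasp" | tr '\n' ' '; echo; }
python3 -m jog '[[[-0.174,-0.004,0,0,0.2],[-0.172,0.028,0,0,0.2],[-0.164,0.056,0,0,0.2],[-0.152,0.084,0,0,0.2]]]' |f
python3 -m jog '[[[-0.136,0.11,0,0,0.2],[-0.114,0.132,0,0,0.2],[-0.09,0.15,0,0,0.2]]]' |f
python3 -m jog '[[[-0.062,0.162,0,0,0.2],[-0.034,0.172,0,0,0.2],[-0.004,0.174,0,0,0.2]]]' |f
python3 -m jog '[[[0.028,0.172,0,0,0.2],[0.056,0.164,0,0,0.2],[0.084,0.152,0,0,0.2]]]' |f
python3 -m jog '[[[0.11,0.136,0,0,0.2],[0.132,0.114,0,0,0.2],[0.15,0.09,0,0,0.2]]]' |f
python3 -m jog '[[[0.162,0.062,0,0,0.2],[0.172,0.034,0,0,0.2],[0,0,0,0,0.2]]]' |f
```

```text
time: 14.65 ee_pos: [0.5465, -0.0489, 0.1098] wrist_force: [11.3, -6.5, 0.6] grasp_force: 26.5 
time: 14.95 ee_pos: [0.5286, -0.0299, 0.1097] wrist_force: [8.4, -10.2, 2.4] grasp_force: 26.5 
time: 15.25 ee_pos: [0.5227, -0.0048, 0.1094] wrist_force: [2.2, -13.7, 4.9] grasp_force: 26.7 
time: 15.55 ee_pos: [0.5299, 0.0198, 0.1092] wrist_force: [-5.2, -12.2, 8.1] grasp_force: 27.0 
time: 15.85 ee_pos: [0.5484, 0.0376, 0.1091] wrist_force: [-11.7, -7.6, 10.1] grasp_force: 27.4 
time: 16.15 ee_pos: [0.5658, 0.0434, 0.1092] wrist_force: [-9.2, -0.4, 11.0] grasp_force: 27.6
```

```bash
f(){ grep -E "time|ee_pos|wrist_f|grasp" | tr '\n' ' '; echo; }
python3 -m jog '[[[0.174,0.004,0,0,0.2],[0.172,-0.028,0,0,0.2],[0.164,-0.056,0,0,0.2]]]' |f
python3 -m jog '[[[0.152,-0.084,0,0,0.2],[0.136,-0.11,0,0,0.2],[0.114,-0.132,0,0,0.2]]]' |f
python3 -m jog '[[[0.09,-0.15,0,0,0.2],[0.062,-0.162,0,0,0.2],[0.034,-0.172,0,0,0.2]]]' |f
python3 -m jog '[[[0.004,-0.174,0,0,0.2],[-0.028,-0.172,0,0,0.2],[-0.056,-0.164,0,0,0.2]]]' |f
python3 -m jog '[[[-0.084,-0.152,0,0,0.2],[-0.11,-0.136,0,0,0.2],[-0.132,-0.114,0,0,0.2]]]' |f
python3 -m jog '[[[-0.15,-0.09,0,0,0.2],[-0.162,-0.062,0,0,0.2],[-0.172,-0.034,0,0,0.2],[0,0,0,0,0.2]]]' |f
```

```text
time: 16.45 ee_pos: [0.5907, 0.0405, 0.1093] wrist_force: [-11.8, 6.1, 11.5] grasp_force: 27.5 
time: 16.75 ee_pos: [0.6118, 0.0254, 0.1094] wrist_force: [-6.7, 11.4, 9.3] grasp_force: 27.2 
time: 17.05 ee_pos: [0.6225, 0.0016, 0.1096] wrist_force: [0.1, 12.8, 5.0] grasp_force: 26.9 
time: 17.35 ee_pos: [0.6197, -0.0244, 0.1098] wrist_force: [7.5, 11.5, 3.1] grasp_force: 26.8 
time: 17.65 ee_pos: [0.6042, -0.0455, 0.1099] wrist_force: [12.0, 7.5, 2.2] grasp_force: 26.7 
time: 18.05 ee_pos: [0.5792, -0.056, 0.1099] wrist_force: [9.5, 0.2, 1.4] grasp_force: 26.6
```

```bash
f(){ grep -E "time|ee_pos|wrist_f|grasp" | tr '\n' ' '; echo; }
python3 -m jog '[[[-0.174,-0.004,0,0,0.2],[-0.172,0.028,0,0,0.2],[-0.164,0.056,0,0,0.2],[-0.152,0.084,0,0,0.2]]]' |f
python3 -m jog '[[[-0.136,0.11,0,0,0.2],[-0.114,0.132,0,0,0.2],[-0.09,0.15,0,0,0.2]]]' |f
python3 -m jog '[[[-0.062,0.162,0,0,0.2],[-0.034,0.172,0,0,0.2],[-0.004,0.174,0,0,0.2],[0,0,0,0,0.2]]]' |f
```

```text
time: 18.45 ee_pos: [0.5465, -0.0489, 0.1098] wrist_force: [11.1, -6.4, 0.4] grasp_force: 26.5 
time: 18.75 ee_pos: [0.5286, -0.0299, 0.1096] wrist_force: [9.1, -11.5, 2.7] grasp_force: 26.5 
time: 19.15 ee_pos: [0.5228, -0.004, 0.1094] wrist_force: [2.2, -10.0, 5.0] grasp_force: 26.8
```

```bash
f(){ grep -E "time|ee_pos|wrist_f|grasp" | tr '\n' ' '; echo; }
python3 -m jog '[[[0.028,0.172,0,0,0.2],[0.056,0.164,0,0,0.2],[0.084,0.152,0,0,0.2]]]' |f
python3 -m jog '[[[0.11,0.136,0,0,0.2],[0.132,0.114,0,0,0.2],[0.15,0.09,0,0,0.2]]]' |f
python3 -m jog '[[[0.162,0.062,0,0,0.2],[0.172,0.034,0,0,0.2],[0.174,0.004,0,0,0.2],[0,0,0,0,0.2]]]' |f
python3 -m jog '[[[0.086,-0.014,0,0,0.2],[0.086,-0.014,0,0,0.2],[0.082,-0.028,0,0,0.2],[0,0,0,0,0.2]]]' |f
python3 -m jog '[[[0.082,-0.028,0,0,0.2],[0,0,0,0,0.2]]]' |f
```

```text
time: 19.45 ee_pos: [0.5298, 0.0197, 0.1092] wrist_force: [-5.3, -12.6, 7.5] grasp_force: 27.0 
time: 19.75 ee_pos: [0.5485, 0.0376, 0.1092] wrist_force: [-11.1, -6.8, 11.0] grasp_force: 27.4 
time: 20.15 ee_pos: [0.5745, 0.0438, 0.1092] wrist_force: [-9.6, -0.3, 12.5] grasp_force: 27.6 
time: 20.55 ee_pos: [0.5868, 0.0418, 0.1093] wrist_force: [-9.3, 6.1, 11.6] grasp_force: 27.5 
time: 20.75 ee_pos: [0.5909, 0.0404, 0.1093] wrist_force: [-10.7, 5.4, 12.5] grasp_force: 27.5
```

```bash
f(){ grep -E "time|ee_pos|wrist_f|grasp" | tr '\n' ' '; echo; }
python3 -m jog '[[[-0.03,0.012,0,0,0.2],[0,0,0,0,0.2]]]' |f
python3 -m jog '[[[-0.03,0.012,0,0,0.2],[0,0,0,0,0.2]]]' |f
python3 -m jog '[[[-0.03,0.012,0,0,0.2],[0,0,0,0,0.2]]]' |f
python3 -m jog '[[[-0.03,0.012,0,0,0.2],[0,0,0,0,0.2]]]' |f
python3 -m jog '[[[0.06,-0.024,0,0,0.2],[0,0,0,0,0.2]]]' |f
python3 -m jog '[[[0.03,-0.012,0,0,0.2],[0,0,0,0,0.2]]]' |f
python3 -m jog '[[[0.03,-0.012,0,0,0.2],[0,0,0,0,0.2]]]' |f
```

```text
time: 20.95 ee_pos: [0.5902, 0.0406, 0.1095] wrist_force: [-5.6, 3.7, 8.0] grasp_force: 27.1 
time: 21.15 ee_pos: [0.5895, 0.0409, 0.1096] wrist_force: [-0.4, 1.2, 6.8] grasp_force: 26.9 
time: 21.35 ee_pos: [0.5881, 0.0414, 0.1095] wrist_force: [-0.1, 0.6, 6.9] grasp_force: 26.9 
time: 21.55 ee_pos: [0.5866, 0.0419, 0.1095] wrist_force: [-0.7, -0.4, 6.7] grasp_force: 26.9 
time: 21.75 ee_pos: [0.5898, 0.0408, 0.1095] wrist_force: [-0.1, 1.6, 8.1] grasp_force: 27.0 
time: 21.95 ee_pos: [0.5903, 0.0406, 0.1094] wrist_force: [-4.5, 3.0, 8.4] grasp_force: 27.3 
time: 22.15 ee_pos: [0.5909, 0.0404, 0.1093] wrist_force: [-9.7, 5.6, 11.7] grasp_force: 27.5
```

```bash
f(){ grep -E "time|ee_pos|wrist_f|grasp" | tr '\n' ' '; echo; }
python3 -m jog '[[[0.058,-0.028,0,0,0.2],[0.056,-0.032,0,0,0.2],[0,0,0,0,0.2],[0,0,0,0,0.2]]]' |f
```

```text
time: 22.55 ee_pos: [0.5966, 0.0377, 0.1094] wrist_force: [-9.0, 6.5, 10.4] grasp_force: 27.5
```

```bash
f(){ grep -E "time|ee_pos|wrist_f|open" | tr '\n' ' '; echo; }
python3 -m jog '[[[-0.04,0.022,0,0,0.2],[0,0,0,0,0.2],[0,0,0,0,0.6],[0,0,0,0,0.6],[0,0,0,0,0.6],[0,0,0.4,0,0.6],[0,0,0.8,0,0.6],[0,0,0.7,0,0.6]]]' |f
python3 -m jog '[[[-0.12,0.85,0,0,0.6],[-0.12,0.85,0,0,0.6],[-0.12,0.85,0,0,0.6],[-0.12,0.85,0,0,0.6],[-0.12,0.85,0,0,0.6],[-0.12,0.85,0,0,0.6],[0,0,0,0,0.6],[0,0,0,0,0.6]]]' |f
python3 - <<'E'
from h import *
p=cam("wrist");im=camera("wrist");cv2.imwrite("pics/w3.png",im);np.save("w3T.npy",p['T'])
S=camera("side");b=blobs(red(S),(270,190,330,260));print(b,plane(cam("side"),b[0][0],.124) if b else 0)
E
```

```text
time: 23.35 ee_pos: [0.5961, 0.0372, 0.205] wrist_force: [1.3, 0.1, 0.8] opening: 0.0512 
time: 24.15 ee_pos: [0.5601, 0.293, 0.2036] wrist_force: [0.7, -1.4, -0.3] opening: 0.0516 
[([273.5, 231.6], [272, 227, 4, 10, 30])] [0.60235369 0.01429799 0.124     ]
```

View pics/w3.png

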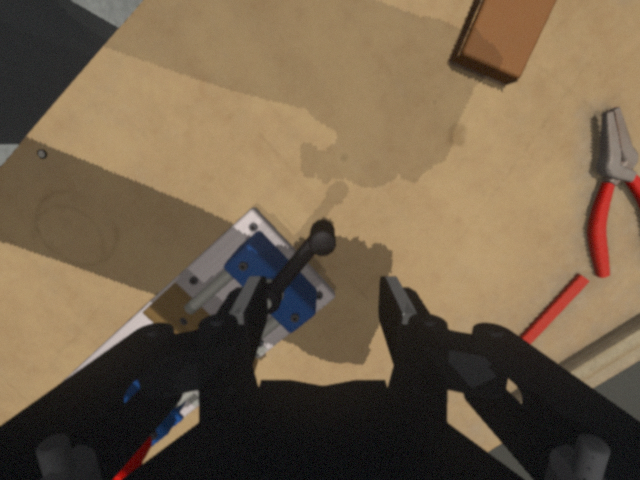

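The lever is still at released, with the handle top at about (323,238), where I left it.

```bash

python3 -m jog '[[[-0.03,0.03,-0.5,0,0.6],[0,0,-0.8,0,0.6],[0,0,-0.66,0,0.6],[0,0,0,0,0.2],[0,0,0,0,0.1],[0,0,0,0,0.1],[0,0,0,0,0.1]]]' 20
```

```text
time: 24.95
ee_pos: [0.5597, 0.293, 0.1079]
tcp_rot: [180.0, 0.1, 138.6]
wrist_force: [-1.4, -5.9, -1.6]
opening: 0.0191
grasp_force: 21.6
```

Now swing it back along the reverse arc.

```bash
f(){ grep -E "time|ee_pos|wrist_f|open" | tr '\n' ' '; echo; }
python3 -m jog '[[[-0.26,-0.08,0,0,0.1],[-0.24,-0.11,0,0,0.1],[-0.21,-0.15,0,0,0.1],[-0.18,-0.18,0,0,0.1],[-0.15,-0.21,0,0,0.1],[-0.11,-0.24,0,0,0.1],[-0.07,-0.25,0,0,0.1],[-0.02,-0.26,0,0,0.1]]]' |f
python3 -m jog '[[[0,-0.03,0,0,0.1],[0,0,0,0,0.1]]]' |f
python3 -m jog '[[[0,-0.04,0,0,0.1],[0,0,0,0,0.1]]]' |f
```

```text
time: 25.75 ee_pos: [0.498, 0.2209, 0.1086] wrist_force: [5.2, 3.8, -2.0] opening: 0.0188 
time: 25.95 ee_pos: [0.498, 0.2187, 0.1084] wrist_force: [-1.5, -0.6, 7.5] opening: 0.0192 
time: 26.15 ee_pos: [0.4979, 0.2184, 0.1085] wrist_force: [-1.6, 8.6, 8.2] opening: 0.0187
```

```bash
f(){ grep -E "time|ee_pos|wrist_f|open" | tr '\n' ' '; echo; }
python3 -m jog '[[[0,-0.05,0,0,0.1],[0,0,0,0,0.1],[0,0,0,0,0.1]]]' |f
python3 -m jog '[[[0,0.08,0,0,0.1],[0,0,0,0,0.6],[0,0,0,0,0.6],[0,0,0,0,0.6],[0,0,0.4,0,0.6],[0,0,0.8,0,0.6],[0,0,0.8,0,0.6],[-0.8,0,0.2,0,0.6]]]' |f
python3 -m jog '[[[-0.8,0.3,0.2,0,0.6],[-0.8,0.5,0.2,0,0.6],[0,0.6,0,0,0.6],[0,0,0,0,0.6],[0,0,0,0,0.6]]]' |f
python3 - <<'E'
from h import *
S=camera("scene");D=camera("side")
a=cv2.resize(S[165:285,190:370],None,fx=2.5,fy=2.5);b=cv2.resize(D[215:365,235:365],None,fx=2,fy=2)
cv2.imwrite("pics/c3.png",np.hstack([a,b]))
bs=blobs(red(S),(290,200,345,250));bd=blobs(red(D),(255,195,305,260));print(bs,bd)
if bs: print(plane(cam("scene"),bs[0][0],.124))
E
```

```text
time: 26.45 ee_pos: [0.498, 0.218, 0.1085] wrist_force: [-1.6, 19.4, 5.2] opening: 0.0186 
time: 27.25 ee_pos: [0.4604, 0.2183, 0.2196] wrist_force: [-0.9, 0.2, 0.1] opening: 0.0512 
time: 27.75 ee_pos: [0.3768, 0.2879, 0.2361] wrist_force: [0.7, 0.4, -0.8] opening: 0.0512 
[([303.7, 203.6], [299, 200, 10, 9, 78])] [([295.3, 195.4], [287, 195, 18, 2, 29]), ([276.5, 237.2], [270, 225, 13, 25, 275])]
[0.57627206 0.02482477 0.124     ]
```

View pics/c3.png

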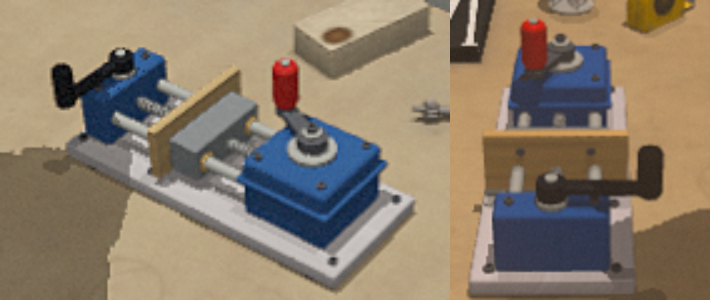

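The picture shows the lever back at locked, pointing towards the robot, and the crank standing where I left it, with the gripper clear of everything.

```bash
python3 - <<'E'
from h import *
print(tri([ray(cam("scene"),(304.4,198.6)),ray(cam("side"),(276.5,237.2))]))
from workcell import ticket
print(ticket.job_done())
E
```

```text
(array([0.59492122, 0.03627925, 0.12230161]), [0.0008294970285449272, 0.0008294970285449963])
the job is handed in; nothing more can be done
None
```

The job is handed in after about 28 s of robot time: I released the clamp, wound the crank two turns (about 720° by the arm's own readings) past where the drive bit, then swung the lever back to its locked stop and let go. The jar and tape measure were not touched, and the fence's 2 mm move was not measured directly.

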